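# Slide the blue-handled baking sheet onto its rails in the cooling rack

### The arm

A 6-joint arm with a two-finger parallel gripper is mounted at the origin on a cart in front of the work surface, level with it; the furniture and walls round the work are solid. World frame = base frame: x ahead of the robot, y to its left, z up, the work surface at z = 0. Lengths are in mm, angles in rad, forces in N, time in s.
With the tool pointing down it reaches from about 275 to 750 mm from the base axis. Payload 10.2 kg.
Tool frame: the origin (TCP) lies on the front face of the gripper's body, between the roots of the fingers; the fingertips stand 73 mm ahead of it and the grasp point (between the pads) lies 54 mm ahead of it; z points along the fingers, y is the line along which they close (so a half turn about z gives the same grasp; the last joint's range is limited). The gripper opens to 85 mm and grips with 20 to 120 N. Pads are 22 mm wide; open, the fingers measure 114 mm over their backs; the gripper's body (76 mm by 85 mm) begins 54 mm behind the grasp point. The pads swing forward as they close: fully open they stand 13 mm farther back than shut.
Start: joints at [-1.518, 0.313, 1.498, -0, 1.331, -0.223], TCP at [142.953, -505.169, 303.894] pointing down, gripper open.
Joint ranges: [-2.94, 2.94], [-0.97, 2.17], [0.19, 2.56], [-1.23, 4.37], [0.02, 3.11], [-2.88, 2.88]. Speed limits (rad/s): [2.39, 2.39, 3.01, 3.14, 3.14, 3.14].

### API

Orientations are given as a unit quaternion [w, x, y, z].
In Python, from rig import * gives the robot as it stands.
- The arm moves only by the tool step_arm, never from a script. Its argument "plan" is a list of rows, each an object with "offset": the shift along the tool's x, y, z in cm, a list of three; "rot": the turn, a rotation vector about the tool's x, y, z in degrees, a list of three; "gripper": the finger opening in cm, from 0 to 8.54. In form: [{"offset": [x, y, z], "rot": [wx, wy, wz], "gripper": gripper}, ...]. A call has 1 to 12 rows; each row is the pose to reach, as a shift and turn from the pose commanded when the call began, along the tool's axes at that moment; what a row does not reach only later rows make up. A row lasts 1/10 s, in which the tool goes at most 50 mm and 8.59 degrees, less where a joint would pass 70% of its speed; a pose out of reach is approached as far as the arm can. A call with a gripper value outside its range is refused whole. The fingers move at their own pace and stop on an object; "squeeze" is the grip in N (left out, the last holds). Time passes only in rows, so rows that repeat a pose let the fingers close. It gives the time, the measured TCP pose, the force, the opening and the grip force at its end, in the units of the state.
- sense(): the state, without advancing time (a new reading comes with each control period).
- capture(name): name is "scene" or "top" or "wrist"; returns a dict with "color" (420x560x3 uint8, red, green, blue), "depth" (420x560 float32, mm along the optical axis (not along the pixel's ray), 0 where there is no reading), "vertical_fov" (degrees; the focal length in pixels is half the picture's height over the tangent of half this angle, whatever the lens; pixels are square), "cx", "cy" (the principal point, pixels), "k1" (the pictures are not rectified: a ray, as slopes to the right and down, at radius r is drawn at 1 + k1 r^2 times it, then the intrinsics apply), "rvec" (rotation vector, rad) and "tvec" (3), from world to camera coordinates, as OpenCV has them; the wrist camera has in their place "mount" (4x4, takes a point from camera to tool coordinates, whose origin is the TCP and whose axes are the flange's). Camera axes: x right, y down, z forward; pixel columns grow to the right and rows downward; lengths in mm; the calibration is good to about 2 mm. A picture is of the moment at which its call begins: read the wrist's pose just before it.
- finish_job(): hands the job in; it is judged then, once.
The state is a dict: "time_s": time; "joints": joint angles; "dq": joint speeds; "tau": joint torques, N m; "eef_pos": TCP position; "ee_rot": TCP orientation; "force": force on the tool from outside, world axes, zero at the start; "wrist_torque": the same for the moment, N m; "grip_width": opening from 0.0 (shut) to 1.0 (fully open); "grip_force": force on a finger pad.
Only numpy, scipy, OpenCV 4.12 (cv2) and the standard library are available. Lean on these libraries where they do the work, as an engineer would, in place of code of your own. Each camera call takes 0.05 s, during which the arm holds its last target. There are 200 camera calls.

### The job

Pick up the small baking sheet with the blue handle and slide it, pan first, into the cooling rack on the middle pair of rails (the pair with blue end caps), all the way back to the stop, lying flat on both rails with its handle sticking out at the front. Let go of it there, and leave the baking sheet with the orange handle where it lies.

Things in the scene. Friction and masses are not known exactly. Their poses are not given: they have to be found in the camera images.
- blue_sheet: Grey metal baking sheet, blue handle, lying flat on the worktop, 0.13-0.25 kg. Pan 130 (x) by 150 (y) mm, rim 14 mm high. Origin: centre of the pan's underside, z up. The handle points along the sheet's -x: a thin wire bracket from the pan's edge (x=-65 mm), then the grip, a straight level bar 80 mm long (x=-190 to -110), 16 mm wide (y), 22 mm high (z=21 to 43).
- blue_sheet_grip (a point): Centre of the blue grip bar: in the sheet's frame 150 mm along -x, y = 0, 32 mm above the pan's underside. Same axes as the sheet. Take the bar here from above, fingers closing across its 16 mm width (along the sheet's y).
- orange_sheet: The same baking sheet with an orange handle, same sizes and axes as the blue one, lying flat on the worktop; a bystander, to be left where it lies.
- rack: Fixed steel rack, 140 x 200 x 214 mm. Origin: on the worktop under its middle; open front looks along its -x (about to the robot). 3 pairs of level angle rails 130 mm long (x=-65 to 65), ledge tops 60 (orange caps), 120 (blue), 180 mm (white) high; caps stand 4 mm ahead of the rail ends. 170 mm between side flanges; ledges 26 mm wide, 3 mm thick; 57 mm free height over each. Back stop bar at x=65.
- rack_middle (a point): Middle of the middle (blue-capped) rail pair, in the plane of the ledge tops, 120 mm above the rack's origin. Same axes as the rack. When the blue sheet is fully home its origin is here and its axes agree with the rack's; the pan's near edge is then even with the rails' front ends and the grip centre is 85 mm in front of them.
There are look-alikes about, which are no part of the job. What is shaped like the rack but turquoise is not meant.

How it is judged (in metres and radians):
At the end, for the whole second after the job is handed in: The blue-handled sheet rests on the middle pair of rails: pushed back to within 15 mm of the stop, within 16 mm of centred sideways, within 10 mm of the ledge tops in height, turned less than 10 degrees to the rails, level within 5 degrees, and at rest (x of blue_sheet in the frame of rack_middle between -0.015 and 0.015 m and y of blue_sheet in the frame of rack_middle between -0.016 and 0.016 m and z of blue_sheet in the frame of rack_middle between -0.01 and 0.01 m and angle between the x axis of blue_sheet and the x axis of rack, either way round below 0.175 rad and angle between blue_sheet's own z axis and vertical below 0.09 rad and linear speed of blue_sheet below 0.02 m/s); the robot touches nothing.
It fails at once if the orange-handled sheet is moved by more than 30 mm (distance of orange_sheet from where it was at the start of the episode above 0.03 m).
It also fails if it takes over 35 s, if anything falls off the work surface, if the arm or the gripper's body presses on something with over 40 N, if the wrist force passes 120 N, or if a joint passes its speed limit or range.

## Working session

There is one attempt and no reset: what is moved stays moved. The work goes in short steps, Python scripts to look and compute and a tool call to move; the robot and the scene stay as the last step left them, time stands still between calls to the robot, and variables do not carry over. Pictures are saved under pics/ and viewed, at most 10 in all, crops included, and the job is handed in when it is done.

Besides the shell and the picture viewer there is one more tool, called as a command line: name --argument value ..., lists and objects as JSON in quotes. step_arm: Moves the arm, as the interface text tells. Its arguments: {"type":"object","properties":{"plan":{"type":"array"},"squeeze":{"type":"number"}},"required":["plan"]}

```bash
mkdir -p pics; cat > h.py <<'E'
from rig import *
import numpy as np, cv2, pickle
from scipy.spatial.transform import Rotation as R
def K(c):
    f=c["color"].shape[0]/2/np.tan(np.radians(c["vertical_fov"])/2)
    return np.array([[f,0,c["cx"]],[0,f,c["cy"]],[0,0,1.]]),np.array([c["k1"],0,0,0,0.])
def T(c,s=None):
    M=np.eye(4)
    if "rvec" in c:
        M[:3,:3]=R.from_rotvec(np.ravel(c["rvec"])).as_matrix();M[:3,3]=np.ravel(c["tvec"]);return np.linalg.inv(M)
    M[:3,:3]=rot(s).as_matrix();M[:3,3]=s["eef_pos"];return M@np.array(c["mount"])
def rot(s): return R.from_quat(np.array(s["ee_rot"])[[1,2,3,0]])
def cloud(c,s=None):
    k,d=K(c);h,w=c["depth"].shape
    uv=np.mgrid[0:h,0:w][::-1].reshape(2,-1).T.astype(np.float64)
    n=cv2.undistortPoints(uv.reshape(-1,1,2),k,d).reshape(-1,2)
    z=c["depth"].reshape(-1,1).astype(float);P=np.hstack([n*z,z]);M=T(c,s)
    P=P@M[:3,:3].T+M[:3,3];P[z[:,0]==0]=np.nan
    return P.reshape(h,w,3)
def save(n,im,k=1): cv2.imwrite("pics/"+n,cv2.resize(im[...,::-1],None,fx=k,fy=k))
E
python3 - <<'E'
from h import *
print(sense())
for n in("scene","top"):
    c=capture(n);pickle.dump(c,open(n+".pkl","wb"));save(n+".png",c["color"],1.4)
E
```

```text
{'time_s': 0.0, 'joints': array([-1.51839321e+00,  3.13435471e-01,  1.49845941e+00, -8.61425913e-06,
        1.33101161e+00, -2.23362461e-01]), 'dq': array([-7.77580415e-04,  8.08662292e-04, -8.66133119e-04, -9.40846419e-05,
       -4.19042426e-04, -4.24759687e-04]), 'tau': array([-5.91250828e-04, -4.12270367e+01, -2.59749180e+01, -2.12409213e-04,
        4.04027553e-03,  2.14050840e-05]), 'eef_pos': array([ 142.94521701, -504.98201681,  303.33404827]), 'ee_rot': array([-6.54878537e-04,  9.90508864e-01,  1.37447292e-01,  5.19169890e-05]), 'force': array([ 0.12094402, -0.24220136, -0.14600867]), 'wrist_torque': array([-0.0315399 ,  0.055154  , -0.02554833]), 'grip_force': 0.0, 'grip_width': 0.997935008107682}
```

View pics/scene.png

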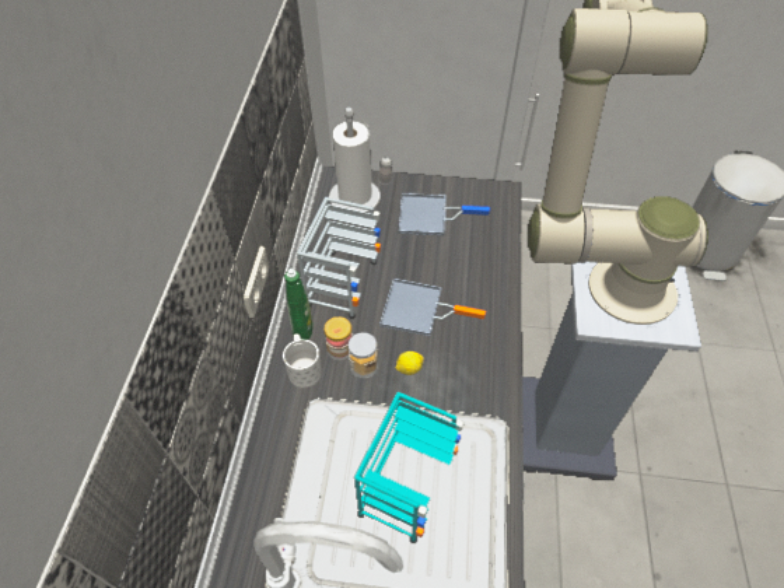

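View pics/top.png

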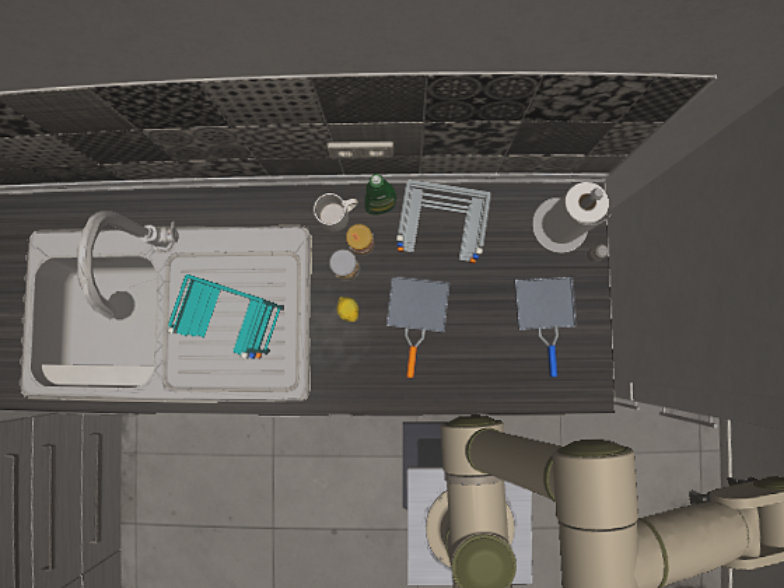

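The scene shows two grey sheets, with these candidates (pixels in the 1.4x top view):
- Sheets: blue handle (553,360) is the one I want; orange handle (412,360) is the bystander.
- Racks: grey steel (445,220) is the one I want; turquoise (228,318) is a look-alike in the sink.

I'll measure these and check the choice in a close crop.

```bash
python3 - <<'E'
from h import *
for n in("top","scene"):
    c=pickle.load(open(n+".pkl","rb"));P=cloud(c);hsv=cv2.cvtColor(c["color"],cv2.COLOR_RGB2HSV)
    ok=np.isfinite(P[...,0])
    for name,lo,hi in(("blue",105,125),("orange",5,18)):
        m=((hsv[...,0]>=lo)&(hsv[...,0]<=hi)&(hsv[...,1]>160)&(hsv[...,2]>90)&ok).astype(np.uint8)
        k,l,st,ce=cv2.connectedComponentsWithStats(m)
        for i in range(1,k):
            if st[i,4]<6: continue
            q=P[l==i];mu=np.median(q,0);u,s_,v=np.linalg.svd(q[:,:2]-q[:,:2].mean(0),full_matrices=False)
            if mu[0]>250: print(n,name,st[i,4],ce[i].round(),mu.round(1),"mean",q.mean(0).round(1),"ax",np.degrees(np.arctan2(v[0,1],v[0,0])).round(1),"ext",np.ptp(q,0).round())
    # points at rack heights
    if n=="top":
        r=(P[...,2]>205)&(P[...,2]<230)&(P[...,1]<150)&(P[...,1]>-200)&(P[...,0]>350)&(P[...,0]<760)
        q=P[r][:,:2].astype(np.float32);print(len(q),cv2.minAreaRect(q),q.min(0),q.max(0))
        g=(P[...,2]>5)&(P[...,2]<22)&(P[...,1]<-170)&(P[...,1]>-400)&(P[...,0]>300)
        q=P[g][:,:2].astype(np.float32);print(len(q),cv2.minAreaRect(q))
        g=c["color"][115:280,260:430];save("crop.png",g,4)
E
```

```text
top blue 6 [285. 174.] [707.2 172.9 139.7] mean [706.9 172.9 140. ] ax -132.6 ext [8. 7. 5.]
top blue 9 [339. 183.] [675.7  -7.7 140. ] mean [676.2  -8.  143.9] ax -121.3 ext [ 9. 11. 39.]
top blue 100 [394. 258.] [ 424.5 -211.    43.3] mean [ 424.2 -211.9   41. ] ax -175.5 ext [76. 28. 53.]
top blue 10 [180. 253.] [442.6 526.3 135.9] mean [442.9 526.9 135. ] ax -178.4 ext [10.  5. 19.]
top orange 8 [286. 178.] [706.9 171.9  77.8] mean [707.  171.9  78.7] ax 80.1 ext [ 5. 11. 13.]
top orange 11 [337. 186.] [675.4  -7.8  81. ] mean [676.4  -8.4  81.8] ax -54.6 ext [ 16.  23. 133.]
top orange 108 [294. 258.] [425.6 144.3  42.4] mean [424.6 145.1  39.2] ax 172.6 ext [77. 22. 54.]
top orange 12 [184. 253.] [444.3 526.2  75.7] mean [443.4 526.8  73.9] ax -165.0 ext [10.  8. 23.]
75 ((722.6048583984375, -16.957632064819336), (9.741942405700684, 76.1268081665039), 79.71532440185547) [684.8891   -27.347225] [759.6404   -8.70049]
1823 ((610.0947265625, -284.16522216796875), (227.65977478027344, 620.2774658203125), 89.87535095214844)
scene blue 87 [339. 149.] [ 422.  -204.4   38.5] mean [ 420.9 -207.    36.2] ax -171.7 ext [80. 68. 57.]
scene blue 12 [269. 165.] [674.   -4.3 135.5] mean [673.7  -4.9 133.5] ax 109.2 ext [ 8. 12. 17.]
scene blue 16 [252. 204.] [707.  176.7 134.3] mean [706.8 175.8 133.2] ax 80.7 ext [11. 14. 19.]
scene blue 28 [300. 372.] [498.8 708.8 135.8] mean [498.5 708.7 134.2] ax -140.0 ext [13. 13. 17.]
scene orange 12 [270. 176.] [675.4  -2.8  66.7] mean [675.  -15.9  57.8] ax 93.8 ext [12. 81. 83.]
scene orange 18 [253. 215.] [707.7 177.3  68.7] mean [707.  176.8  67.3] ax -176.0 ext [11. 15. 27.]
scene orange 74 [335. 224.] [421.  155.5  34.3] mean [420.  154.9  33.4] ax 179.6 ext [82. 50. 54.]
scene orange 11 [299. 379.] [500.2 711.7  74.7] mean [499.9 710.   74.2] ax 125.5 ext [11. 11. 13.]
```

View pics/crop.png

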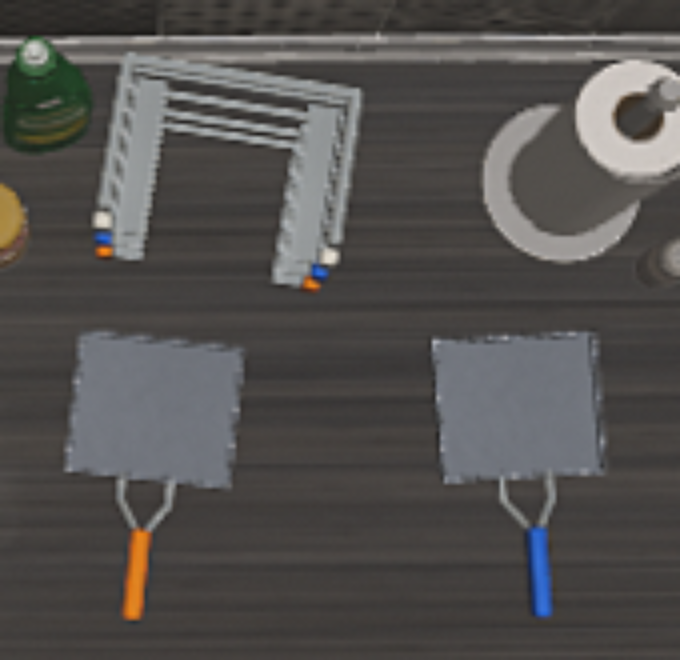

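The crop confirms the choice: blue grip at (540,572), its pan at (518,408), and the grey rack with blue caps at (104,238) and (319,272). Now I'll move above the grip.

step_arm --plan '[{"offset": [5,-3,0],"rot": [0,0,2],"gripper": 8.5},{"offset": [9,-5.5,1],"rot": [0,0,4],"gripper": 8.5},{"offset": [13,-8,2],"rot": [0,0,6],"gripper": 8.5},{"offset": [17,-10,3],"rot": [0,0,8],"gripper": 8.5},{"offset": [21,-12.5,4],"rot": [0,0,10],"gripper": 8.5},{"offset": [25,-15,5],"rot": [0,0,11.3],"gripper": 8.5},{"offset": [29,-17.5,5],"rot": [0,0,11.3],"gripper": 8.5},{"offset": [32.5,-19.5,5],"rot": [0,0,11.3],"gripper": 8.5},{"offset": [35.1,-20.8,5],"rot": [0,0,11.3],"gripper": 8.5},{"offset": [35.1,-20.8,5],"rot": [0,0,11.3],"gripper": 8.5},{"offset": [35.1,-20.8,5],"rot": [0,0,11.3],"gripper": 8.5},{"offset": [35.1,-20.8,5],"rot": [0,0,11.3],"gripper": 8.5}]'

```text
time_s: 1.3
eef_pos: [423.5, -210.0, 253.8]
ee_rot: [-0.0, 0.999, 0.039, -0.0]
force: [0.7, 0.8, -1.0]
grip_width: 0.996
grip_force: 0.0
```

```bash
cat > look.py <<'E'
from h import *
s=sense();c=capture("wrist");pickle.dump((s,c),open("w.pkl","wb"))
print(s["time_s"],s["eef_pos"].round(1),"yaw x",np.degrees(np.arctan2(*rot(s).as_matrix()[[1,0],0])).round(2),s["grip_width"],s["force"].round(1))
P=cloud(c,s);hsv=cv2.cvtColor(c["color"],cv2.COLOR_RGB2HSV)
m=((hsv[...,0]>=105)&(hsv[...,0]<=125)&(hsv[...,1]>140)&(hsv[...,2]>60)&np.isfinite(P[...,0])).astype(np.uint8)
k,l,st,ce=cv2.connectedComponentsWithStats(m)
for i in range(1,k):
    if st[i,4]<60: continue
    q=P[l==i];z=np.percentile(q[:,2],80);q=q[abs(q[:,2]-z)<5]
    print(st[i,4],ce[i].round(),"z",z.round(1),"rect",cv2.minAreaRect(q[:,:2].astype(np.float32)),"med",np.median(q,0).round(1))
import sys
save(sys.argv[1]+".png",c["color"],1.2)
E
python3 look.py w1
```

```text
1.3 [ 423.5 -210.   253.8] yaw x 4.45 0.9958947828878362 [ 0.7  0.8 -1. ]
657 [284. 192.] z 42.6 rect ((424.3563537597656, -212.72366333007812), (78.97457885742188, 15.489216804504395), 2.970442295074463) med [ 424.8 -209.3   41.8]
```

View pics/w1.png

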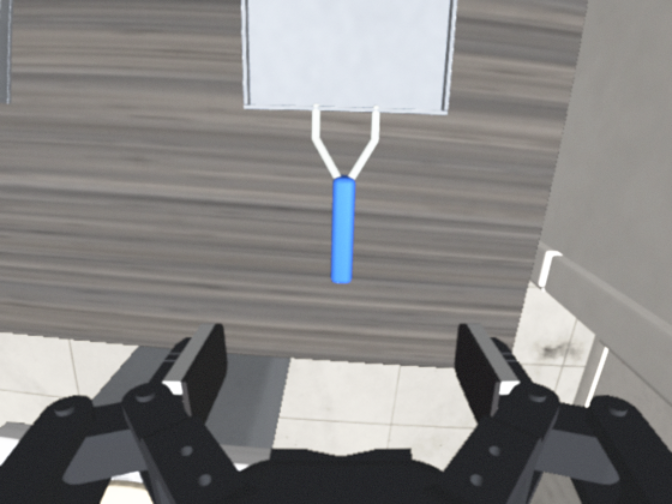

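The wrist view shows the blue grip at (343,230), well centred between the fingers, with a yaw of about 3°. I'll go down and grip.

step_arm --plan '[{"offset": [0.1,0.1,4.5],"rot": [0,0,1.3],"gripper": 8.5},{"offset": [0.1,0.1,9],"rot": [0,0,1.3],"gripper": 8.5},{"offset": [0.1,0.1,13],"rot": [0,0,1.3],"gripper": 8.5},{"offset": [0.1,0.1,15.5],"rot": [0,0,1.3],"gripper": 8.5},{"offset": [0.1,0.1,16.7],"rot": [0,0,1.3],"gripper": 8.5},{"offset": [0.1,0.1,16.7],"rot": [0,0,1.3],"gripper": 5},{"offset": [0.1,0.1,16.7],"rot": [0,0,1.3],"gripper": 3},{"offset": [0.1,0.1,16.7],"rot": [0,0,1.3],"gripper": 1},{"offset": [0.1,0.1,16.7],"rot": [0,0,1.3],"gripper": 0.5},{"offset": [0.1,0.1,16.7],"rot": [0,0,1.3],"gripper": 0.5},{"offset": [0.1,0.1,16.7],"rot": [0,0,1.3],"gripper": 0.5},{"offset": [0.1,0.1,16.7],"rot": [0,0,1.3],"gripper": 0.5}]' --squeeze 100

```text
time_s: 2.55
eef_pos: [425.3, -210.6, 87.4]
ee_rot: [0.0, 1.0, 0.028, 0.0]
force: [-2.4, -0.8, 5.5]
grip_width: 0.169
grip_force: 97.9
```

step_arm --plan '[{"offset": [0,0,-2],"rot": [0,0,0],"gripper": 0.5},{"offset": [0,0,-5],"rot": [0,0,0],"gripper": 0.5},{"offset": [0,0,-8],"rot": [0,0,0],"gripper": 0.5},{"offset": [0,0,-11],"rot": [0,0,0],"gripper": 0.5},{"offset": [0,0,-13],"rot": [0,0,0],"gripper": 0.5},{"offset": [0,0,-13],"rot": [0,0,0],"gripper": 0.5},{"offset": [0,0,-13],"rot": [0,0,0],"gripper": 0.5}]'

```text
time_s: 3.25
eef_pos: [424.7, -210.0, 215.9]
ee_rot: [-0.0, 1.0, 0.028, -0.001]
force: [-0.7, 1.3, -2.8]
grip_width: 0.171
grip_force: 97.9
```

step_arm --plan '[{"offset": [0.2,-2,0],"rot": [0,0,1],"gripper": 0.5},{"offset": [0.4,-5.5,0],"rot": [0,0,2],"gripper": 0.5},{"offset": [0.8,-9.5,0],"rot": [0,0,4],"gripper": 0.5},{"offset": [1.4,-13.5,0],"rot": [0,0,6],"gripper": 0.5},{"offset": [2,-17.5,0],"rot": [0,0,8],"gripper": 0.5},{"offset": [2.5,-21.5,0],"rot": [0,0,9.5],"gripper": 0.5},{"offset": [2.8,-25.5,0],"rot": [0,0,11],"gripper": 0.5},{"offset": [3,-29,0],"rot": [0,0,12],"gripper": 0.5},{"offset": [3.2,-32,0],"rot": [0,0,13],"gripper": 0.5},{"offset": [3.4,-33.5,0],"rot": [0,0,13],"gripper": 0.5},{"offset": [3.4,-33.5,0],"rot": [0,0,13],"gripper": 0.5},{"offset": [3.4,-33.5,0],"rot": [0,0,13],"gripper": 0.5}]'

```text
time_s: 4.45
eef_pos: [439.9, 125.8, 215.6]
ee_rot: [0.0, 0.996, -0.085, -0.001]
force: [-0.4, -0.4, -1.0]
grip_width: 0.168
grip_force: 97.9
```

```bash
cat > chk.py <<'E'
from h import *
s=sense();c=capture("wrist");t=capture("top");pickle.dump((s,c,t),open("w2.pkl","wb"))
A=rot(s).as_matrix()
print(s["time_s"],s["eef_pos"].round(1),"yaw",np.degrees(np.arctan2(A[1,0],A[0,0])).round(2),s["grip_width"],s["force"].round(1))
P=cloud(c,s);hsv=cv2.cvtColor(c["color"],cv2.COLOR_RGB2HSV)
L=(P-s["eef_pos"])@A   # tool coords
# pan floor: points in front of the grip, near sheet plane
m=(L[...,0]>90)&(L[...,0]<210)&(abs(L[...,1])<60)&(L[...,2]>65)&(L[...,2]<110)
q=P[m]; C=np.c_[q[:,:2]-s["eef_pos"][:2],np.ones(len(q))];a=np.linalg.lstsq(C,q[:,2],rcond=None)[0]
lm=L[m];b=np.linalg.lstsq(np.c_[lm,np.ones(len(lm))][:,[0,1,3]],-lm[:,2],rcond=None)[0]
print("pan pts",len(q),"median z",np.median(q[:,2]).round(1),"slope tool x,y deg",np.degrees(np.arctan(b[:2])).round(2),"z@origin",(s["eef_pos"][2]+b@[150,0,1]).round(1))
lim=(L[...,0]>70)&(L[...,0]<240)&(abs(L[...,1])<100)&(L[...,2]>55)&(L[...,2]<115)
print("pan rect in tool",cv2.minAreaRect(L[lim][:,:2].astype(np.float32)),np.nanpercentile(L[lim],[1,99],axis=0).round(0).tolist())
for n,p,im in(("wrist",P,hsv),("top",cloud(t),cv2.cvtColor(t["color"],cv2.COLOR_RGB2HSV))):
  m=((im[...,0]>=105)&(im[...,0]<=125)&(im[...,1]>140)&(im[...,2]>60)&np.isfinite(p[...,0])).astype(np.uint8)
  k,l,st,ce=cv2.connectedComponentsWithStats(m)
  for i in range(1,k):
    if st[i,4]>4:
      mu=np.median(p[l==i],0); print(n,st[i,4],ce[i].round(),mu.round(1),"min",np.percentile(p[l==i],5,axis=0).round(1))
save("w2_%.0f.png"%s["time_s"],c["color"],1.2);save("t2_%.0f.png"%s["time_s"],t["color"][100:300,240:440],3)
E
python3 chk.py; ls pics
```

```text
4.45 [439.9 125.8 215.6] yaw -9.77 0.16752032481877896 [-0.4 -0.4 -1. ]
pan pts 20962 median z 129.6 slope tool x,y deg [-0.42  0.03] z@origin 129.5
pan rect in tool ((95.80545043945312, 1.4329681396484375), (151.1493377685547, 51.64738082885742), 89.93304443359375) [[75.0, -71.0, 74.0], [120.0, 75.0, 87.0]]
wrist 2990 [283. 285.] [450.8 123.3 169.5] min [408.3 113.  165. ]
wrist 7 [278. 363.] [411.6 131.7 170.2] min [410.7 131.  169.7]
wrist 13 [279. 371.] [408.3 132.2 170.9] min [406.6 131.  170.2]
top 12 [286. 174.] [705.1 171.1 139.9] min [703.1 166.1 133.6]
top 12 [339. 182.] [675.2  -7.5 140.2] min [671.9 -13.  134.5]
top 14 [180. 253.] [444.3 527.8 133.7] min [437.5 523.9 122.5]
crop.png
scene.png
t2_4.png
top.png
w1.png
w2_4.png
```

View pics/w2_4.png

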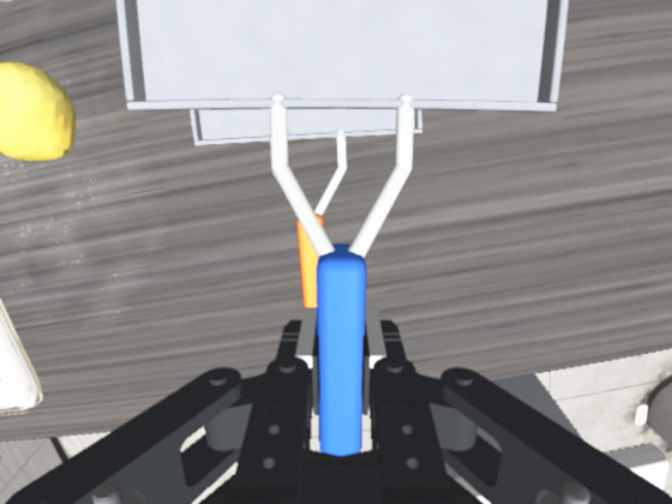

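View pics/t2_4.png

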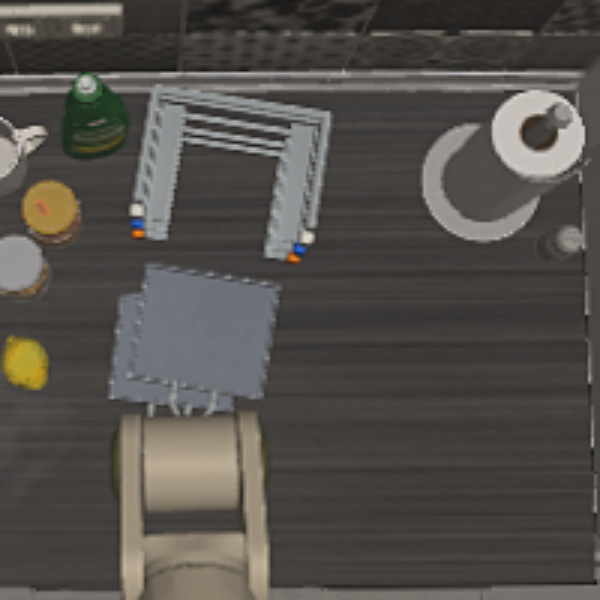

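The wrist view shows the sheet held level, with its near edge at row 105 spanning columns 125-555. The top crop shows the pan at (205,330), lined up in front of the rack. Next I'll measure the pan against the rack in the top camera's own frame.

```bash
cat > rel.py <<'E'
from h import *
s,c,t=pickle.load(open("w2.pkl","rb"));P=cloud(t).reshape(-1,3);P=P[np.isfinite(P[:,0])]
th=np.radians(-9.9);X=np.array([np.cos(th),np.sin(th)]);Y=np.array([-X[1],X[0]])
def show(n,q):
    r=cv2.minAreaRect(q[:,:2].astype(np.float32));print(n,len(q),[np.round(a,1) for a in r],"z",np.median(q[:,2]).round(1))
    u=np.c_[q[:,:2]@X,q[:,:2]@Y];print("   along X",np.percentile(u[:,0],[2,98]).round(1),"Y",np.percentile(u[:,1],[0,2,50,98,100]).round(1))
b=lambda z0,z1,x0,x1,y0,y1:P[(P[:,2]>z0)&(P[:,2]<z1)&(P[:,0]>x0)&(P[:,0]<x1)&(P[:,1]>y0)&(P[:,1]<y1)]
show("pan",b(120,150,495,665,-10,200))
show("ledgeL",b(172,192,680,830,110,220));show("ledgeR",b(172,192,660,830,-60,60))
show("top",b(195,235,640,860,-80,220))
E
python3 rel.py
```

```text
pan 1791 [array([571.4,  99.9]), array([150. , 159.3]), np.float64(80.0)] z 130.7
   along X [495.2 622.7] Y [121.5 124.5 196.2 268.8 271.7]
ledgeL 324 [array([766.5, 168.8]), array([ 99.2, 127.2]), np.float64(89.7)] z 180.5
   along X [668.3 792.8] Y [256.9 257.5 271.  349.6 356.1]
ledgeR 350 [array([748.1,  22. ]), array([ 88.3, 143.5]), np.float64(82.8)] z 181.4
   along X [669.2 801.9] Y [102.8 115.  128.4 184.3 197.7]
top 584 [array([764. , 102.9]), array([260.7, 146.3]), np.float64(80.2)] z 212.9
   along X [667.7 806.9] Y [102.3 103.3 216.  357.2 363.2]
```

step_arm --plan '[{"offset": [1,-0.3,0],"rot": [0,0,0],"gripper": 0.5},{"offset": [2.5,-0.3,0],"rot": [0,0,0],"gripper": 0.5},{"offset": [4,-0.3,0],"rot": [0,0,0],"gripper": 0.5},{"offset": [5.5,-0.3,0],"rot": [0,0,0],"gripper": 0.5},{"offset": [7,-0.3,0],"rot": [0,0,0],"gripper": 0.5},{"offset": [7,-0.3,0],"rot": [0,0,0],"gripper": 0.5}]'

```text
time_s: 5.15
eef_pos: [511.5, 116.1, 216.6]
ee_rot: [0.0, 0.996, -0.086, 0.0]
force: [-0.6, -1.2, -1.8]
grip_width: 0.167
grip_force: 97.9
```

```bash
python3 chk.py | head -3; sed -i 's/495,665,-10,200/560,740,-10,200/' rel.py; python3 rel.py; ls pics
```

```text
5.15 [511.5 116.1 216.6] yaw -9.89 0.1666646041931405 [-0.6 -1.2 -1.8]
pan pts 20945 median z 130.8 slope tool x,y deg [-0.38  0.03] z@origin 130.5
pan rect in tool ((95.85673522949219, 1.3294448852539062), (150.5444793701172, 51.702396392822266), 89.98735809326172) [[75.0, -71.0, 74.0], [120.0, 75.0, 87.0]]
pan 1732 [array([659.2,  83.8]), array([186.5, 158. ]), np.float64(89.2)] z 131.5
   along X [567. 694.] Y [106.  126.7 198.8 272.9 295.8]
ledgeL 324 [array([766.6, 170. ]), array([ 99.3, 128.1]), np.float64(88.4)] z 180.9
   along X [668.4 791.9] Y [256.9 257.5 270.9 350.2 356.2]
ledgeR 354 [array([747.5,  21.9]), array([ 87.7, 143.2]), np.float64(83.2)] z 181.0
   along X [668.6 801.1] Y [102.9 114.7 128.2 180.9 197.7]
top 582 [array([765. , 102.6]), array([260.9, 145.1]), np.float64(79.9)] z 212.8
   along X [666.9 807.2] Y [102.1 103.6 216.1 357.  362.9]
crop.png
scene.png
t2_4.png
t2_5.png
top.png
w1.png
w2_4.png
w2_5.png
```

step_arm --plan '[{"offset": [1,0,0],"rot": [0,0,0],"gripper": 0.5},{"offset": [2.5,0,0],"rot": [0,0,0],"gripper": 0.5},{"offset": [4,0,0],"rot": [0,0,0],"gripper": 0.5},{"offset": [5.5,0,0],"rot": [0,0,0],"gripper": 0.5},{"offset": [7,0,0],"rot": [0,0,0],"gripper": 0.5},{"offset": [8.3,0,0],"rot": [0,0,0],"gripper": 0.5},{"offset": [9,0,0],"rot": [0,0,0],"gripper": 0.5},{"offset": [9,0,0.4],"rot": [0,0,0],"gripper": 0.5},{"offset": [9,0,0.7],"rot": [0,0,0],"gripper": 0.5},{"offset": [9,0,0.8],"rot": [0,0,0],"gripper": 0.5},{"offset": [9,0,0.8],"rot": [0,0,0],"gripper": 0.5}]'

```text
time_s: 6.35
eef_pos: [598.2, 101.9, 208.9]
ee_rot: [0.0, 0.996, -0.085, -0.0]
force: [-0.8, 0.4, -2.1]
grip_width: 0.171
grip_force: 98.0
```

step_arm --plan '[{"offset": [0.3,0,0],"rot": [0,0,0],"gripper": 0.5},{"offset": [0.6,0,0],"rot": [0,0,0],"gripper": 0.5},{"offset": [0.8,0,0],"rot": [0,0,0],"gripper": 0.5},{"offset": [0.8,0,0.1],"rot": [0,0,0],"gripper": 0.5},{"offset": [0.8,0,0.1],"rot": [0,0,0],"gripper": 0.5}]'

```text
time_s: 6.85
eef_pos: [606.7, 100.3, 208.0]
ee_rot: [0.0, 0.996, -0.085, 0.001]
force: [0.1, 0.2, -0.8]
grip_width: 0.165
grip_force: 98.2
```

```bash
python3 chk.py | head -3
```

```text
6.85 [606.7 100.3 208. ] yaw -9.8 0.1645195464343116 [ 0.1  0.2 -0.8]
pan pts 20979 median z 122.7 slope tool x,y deg [-0.23  0.06] z@origin 122.4
pan rect in tool ((96.5196533203125, 2.9686965942382812), (193.99154663085938, 53.18229675292969), 89.77513885498047) [[76.0, -83.0, 70.0], [120.0, 92.0, 89.0]]
```

Now push gently for the stop, then lower to contact.

step_arm --plan '[{"offset": [0.2,0,0],"rot": [0,0,0],"gripper": 0.5},{"offset": [0.4,0,0],"rot": [0,0,0],"gripper": 0.5},{"offset": [0.4,0,0.1],"rot": [0,0,0],"gripper": 0.5},{"offset": [0.4,0,0.15],"rot": [0,0,0],"gripper": 0.5}]'

```text
time_s: 7.35
eef_pos: [610.2, 99.8, 207.7]
ee_rot: [0.0, 0.996, -0.085, -0.0]
force: [-8.5, -1.1, 11.1]
grip_width: 0.169
grip_force: 99.8
```

step_arm --plan '[{"offset": [0.15,0,-0.05],"rot": [0,0,0],"gripper": 0.5},{"offset": [0.2,0,-0.05],"rot": [0,0,0],"gripper": 0.5}]'

```text
time_s: 7.55
eef_pos: [610.6, 99.7, 207.7]
ee_rot: [0.0, 0.996, -0.085, -0.003]
force: [-20.9, 0.7, 14.5]
grip_width: 0.173
grip_force: 100.2
```

```bash
python3 chk.py | head -3; sed -i 's/560,740,-10,200/640,820,0,170/' rel.py; python3 rel.py|head -2; ls pics
```

```text
7.55 [610.6  99.7 207.7] yaw -9.77 0.17287661672921917 [-20.9   0.7  14.5]
pan pts 21103 median z 122.7 slope tool x,y deg [0.4  0.01] z@origin 123.7
pan rect in tool ((96.32670593261719, 3.1829452514648438), (193.3192138671875, 52.77988052368164), 89.80482482910156) [[76.0, -81.0, 69.0], [120.0, 91.0, 88.0]]
pan 1094 [array([759.2,  78.5]), array([170.8, 131.1]), np.float64(84.2)] z 124.3
   along X [679.4 798. ] Y [118.  140.6 196.2 257.  288.7]
crop.png
scene.png
t2_4.png
t2_5.png
t2_7.png
t2_8.png
top.png
w1.png
w2_4.png
w2_5.png
w2_7.png
w2_8.png
```

The sheet is against the stop. I'll relax the push and release.

step_arm --plan '[{"offset": [-0.25,0,0],"rot": [0,0,0],"gripper": 0.5},{"offset": [-0.25,0,0],"rot": [0,0,0],"gripper": 2.5},{"offset": [-0.25,0,0],"rot": [0,0,0],"gripper": 4},{"offset": [-0.25,0,0],"rot": [0,0,0],"gripper": 6},{"offset": [-0.25,0,0],"rot": [0,0,0],"gripper": 6},{"offset": [-0.25,0,0],"rot": [0,0,0],"gripper": 6},{"offset": [-0.25,0,-2],"rot": [0,0,0],"gripper": 6},{"offset": [-0.5,0,-5],"rot": [0,0,0],"gripper": 6},{"offset": [-3,0,-8],"rot": [0,0,0],"gripper": 6},{"offset": [-7,0,-11],"rot": [0,0,0],"gripper": 6},{"offset": [-10,0,-12],"rot": [0,0,0],"gripper": 6},{"offset": [-10,0,-12],"rot": [0,0,0],"gripper": 6}]' --squeeze 40

```text
time_s: 8.85
eef_pos: [511.8, 117.2, 329.5]
ee_rot: [-0.0, 0.996, -0.085, 0.002]
force: [0.3, 0.2, -1.2]
grip_width: 0.706
grip_force: 0.0
```

```bash
python3 look.py w9; python3 - <<'E'
from h import *
s,c=pickle.load(open("w.pkl","rb"));P=cloud(c,s).reshape(-1,3)
th=np.radians(-9.9);X=np.array([np.cos(th),np.sin(th)]);Y=np.array([-X[1],X[0]])
u=np.c_[P[:,:2]@X-733,P[:,:2]@Y-200.3,P[:,2]]
q=u[(abs(u[:,0])<60)&(abs(u[:,1])<50)&(abs(u[:,2]-122)<15)]
a=np.linalg.lstsq(np.c_[q[:,:2],np.ones(len(q))],q[:,2],rcond=None)[0];print(len(q),"slopes deg",np.degrees(a[:2]),"z0",a[2])
E
```

```text
8.85 [511.8 117.2 329.5] yaw x -9.72 0.7059874049854185 [ 0.3  0.2 -1.2]
2730 [285.  68.] z 163.1 rect ((608.3683471679688, 98.88250732421875), (15.588757514953613, 77.94470977783203), 79.64688110351562) med [610.3  98.5 162.4]
0 slopes deg [0. 0.] z0 0.0
```

View pics/w9.png

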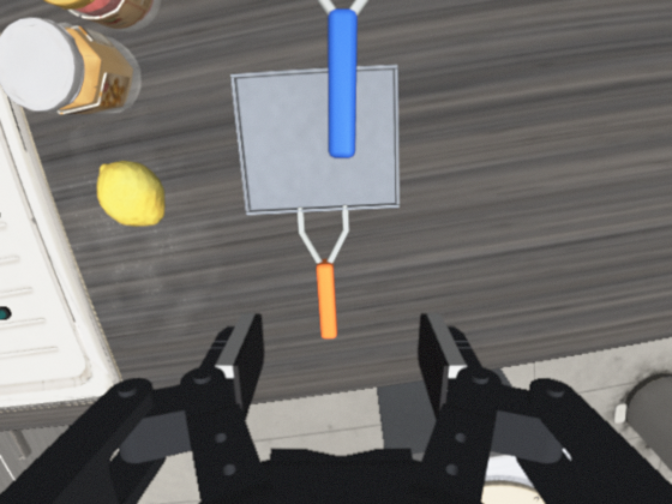

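The wrist view shows the gripper clear. The blue grip is at (342,85), top at 163 mm, so it's flat on the ledges, within 2 mm of centred and home. The orange sheet at (320,140) has not been touched.

```bash
python3 -c "
from rig import *
print(finish_job())"
```

```text
the job is handed in; nothing more can be done
None
```

The blue-handled sheet is on the middle pair of rails, pushed back to the stop, flat, about 2 mm off centre and released; the orange sheet was left untouched, and the job is handed in, though no verdict came back.

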